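# Seat the chainring bolts criss-cross

## Robot

A 6-joint arm with a two-finger parallel gripper is mounted at the origin on the work surface. World frame = base frame: x ahead of the robot, y to its left, z up, the work surface at z = 0. Lengths are in mm, angles in rad, forces in N, time in s.
With the tool pointing down it reaches from about 275 to 750 mm from the base axis. Payload 10.2 kg.
Tool frame: the origin (TCP) lies midway between the tips of the shut fingers; the grasp point (between the pads) lies grip_depth behind it (grip_depth is the distance from the TCP to the grasp point, in mm); z points along the fingers, y is the line along which they close (so a half turn about z gives the same grasp; the last joint's range is limited). The gripper opens to 85 mm and grips with 20 to 120 N. Pads are 22 mm wide; open, the fingers measure 114 mm over their backs; the gripper's body (76 mm by 85 mm) begins 54 mm behind the grasp point. The pads swing forward as they close: fully open they stand 13 mm farther back than shut.
Start: joints at [-1.363, 0.313, 1.498, -0, 1.331, -0.223], TCP at [219.227, -477.043, 205.794] pointing down, gripper open.
Joint ranges: [-2.94, 2.94], [-0.97, 2.17], [0.19, 2.56], [-1.23, 4.37], [0.02, 3.11], [-2.88, 2.88]. Speed limits (rad/s): [2.39, 2.39, 3.01, 3.14, 3.14, 3.14].

## Interface

Orientations are given as a unit quaternion [w, x, y, z].
In Python, from rig import * gives the robot as it stands.
- The arm moves only by the tool servo_tool, never from a script. Its argument "commands" is a list of rows, each a list of 3 entries, a list of its own where there are three numbers: the gripper command: -1 is fully open, 1 is shut, values between are in proportion, then the shift along the tool's x, y, z in m, then the turn, a rotation vector about the tool's x, y, z in units of 6 degrees (1.0 is 6 degrees). In form: [[grip, [dx, dy, dz], [ax, ay, az]], ...]. A call has 1 to 10 rows; each row shifts and turns the commanded pose from where the row before left it, along the tool's axes as they then stand; what a row does not reach is not made up. A row lasts 1/12 s, in which the tool goes at most 41.7 mm and 7.16 degrees, less where a joint would pass 70% of its speed; a pose out of reach is approached as far as the arm can. A call is refused whole if a number of a shift passes 0.0417 or a number of a turn 1, either way. A call with a gripper value outside its range is refused whole. The fingers move at their own pace and stop on an object; "squeeze" is the grip in N (left out, the last holds). Time passes only in rows, so rows that do not move let the fingers close. It gives the time, the measured TCP pose, the force, the opening and the grip force at its end, in the units of the state.
- sense(): the state, without advancing time (a new reading comes with each control period).
- capture(name): name is "scene" or "side" or "wrist"; returns a dict with "pixels" (400x640x3 uint8, red, green, blue), "z_map" (400x640 float32, mm along the optical axis (not along the pixel's ray), 0 where there is no reading), "fx", "fy", "cx", "cy" (pixels), "distortion" ([k1, k2, p1, p2, k3] as OpenCV has them; the pictures are not rectified), "rvec" (rotation vector, rad) and "tvec" (3), from world to camera coordinates, as OpenCV has them; the wrist camera has in their place "T_tool_cam" (4x4, takes a point from camera to tool coordinates, whose origin is the TCP and whose axes are the flange's). Camera axes: x right, y down, z forward; pixel columns grow to the right and rows downward; lengths in mm; the calibration is good to about 2 mm. A picture is of the moment at which its call begins: read the wrist's pose just before it.
- finish_job(): hands the job in; it is judged then, once.
The state is a dict: "time_s": time; "joints": joint angles; "dq": joint speeds; "tau": joint torques, N m; "eef_pos": TCP position; "ee_rot": TCP orientation; "force": force on the tool from outside, world axes, zero at the start; "wrist_torque": the same for the moment, N m; "grip_width": opening from 0.0 (shut) to 1.0 (fully open); "grip_force": force on a finger pad.
Only numpy, scipy, OpenCV 4.12 (cv2) and the standard library are available. Lean on these libraries where they do the work, as an engineer would, in place of code of your own. Each camera call takes 0.05 s, during which the arm holds its last target. There are 200 camera calls.

## Task

On the bike-shop bench, press the four coloured chainring bolts of the crankset fully home, each gently with the fingertips, in criss-cross order: blue, then yellow opposite it, then red, then green. Only press the bolts: do not lift or shift the crankset, and leave the tools and parts around it where they are.

Things in the scene. Friction and masses are not known exactly. Their poses are not given: they have to be found in the camera images.
- block: Fixed assembly block, 170 x 170 mm, 30 mm high, blue with a light grey top; origin at the centre of its underside, on the bench.
- crankset: Bicycle crankset, 0.5 to 0.85 kg, loose, flat on the block. Origin: centre of its underside; x along the crank arm, z up. Dark chainring 160 mm across, 4 mm thick; silver four-armed spider, top at 12 mm. Silver boss 44 mm across, top at 24 mm. Silver crank arm 26 mm wide, to 185 mm from the origin, heights 10 to 22 mm. Bolts on a 55 mm radius, 45 degrees off the arm.
- bolt_blue_top (a point): Centre of the top face of the blue bolt's round cap, 22 mm across and 4 mm thick; between the crank arm's direction (+x) and crankset +y, at crankset (39,39) mm. The cap sits on a black rubber cushion 6 mm high that gives 3 N per mm, up to 5 mm, and springs back. The cap top is 34 mm above the crankset's origin when the bolt is fully out and 24 mm when it is fully home.
- bolt_blue (a joint): How far the blue bolt is pushed in (m): 0 fully out, 0.010 fully home at a hard stop. It starts at 0 to 0.003. It slides straight down against about 3 N of friction (no spring) and stays where it is left.
- bolt_yellow_top (a point): Centre of the top face of the yellow bolt's round cap, 22 mm across and 4 mm thick; diagonally across from blue, at crankset (-39,-39) mm. The cap sits on a black rubber cushion 6 mm high that gives 3 N per mm, up to 5 mm, and springs back. The cap top is 34 mm above the crankset's origin when the bolt is fully out and 24 mm when it is fully home.
- bolt_yellow (a joint): How far the yellow bolt is pushed in (m): 0 fully out, 0.010 fully home at a hard stop. It starts at 0 to 0.003. It slides straight down against about 3 N of friction (no spring) and stays where it is left.
- bolt_red_top (a point): Centre of the top face of the red bolt's round cap, 22 mm across and 4 mm thick; at crankset (-39,39) mm. The cap sits on a black rubber cushion 6 mm high that gives 3 N per mm, up to 5 mm, and springs back. The cap top is 34 mm above the crankset's origin when the bolt is fully out and 24 mm when it is fully home.
- bolt_red (a joint): How far the red bolt is pushed in (m): 0 fully out, 0.010 fully home at a hard stop. It starts at 0 to 0.003. It slides straight down against about 3 N of friction (no spring) and stays where it is left.
- bolt_green_top (a point): Centre of the top face of the green bolt's round cap, 22 mm across and 4 mm thick; diagonally across from red, at crankset (39,-39) mm. The cap sits on a black rubber cushion 6 mm high that gives 3 N per mm, up to 5 mm, and springs back. The cap top is 34 mm above the crankset's origin when the bolt is fully out and 24 mm when it is fully home.
- bolt_green (a joint): How far the green bolt is pushed in (m): 0 fully out, 0.010 fully home at a hard stop. It starts at 0 to 0.003. It slides straight down against about 3 N of friction (no spring) and stays where it is left.
- lockring: Bystander, loose, not to be disturbed: steel ring 42 mm across, 10 mm high; origin at the centre of its underside.
- grease: Bystander, loose, not to be disturbed: white jar with blue lid, 48 mm across, 60 mm high; origin at the centre of its underside.
- lube: Bystander, loose, not to be disturbed: bottle with red cap, 44 mm across, 120 mm high; origin at the centre of its underside.
- screwdriver: Bystander, loose, not to be disturbed: lying screwdriver with a blue handle; origin at its middle.
- spanner: Bystander, loose, not to be disturbed: lying steel spanner; origin at its middle.
- dish: Bystander, loose, not to be disturbed: blue bowl 100 mm across, 30 mm high; origin at the centre of its underside.
- bearing: Bystander, loose, not to be disturbed: brass cylinder 32 mm across, 22 mm high; origin at the centre of its underside.

How it is judged (in metres and radians):
On the way, in this order (a step that is already met when the one before it is completed fails the run):
1. the blue bolt is home (value of joint bolt_blue above 0.008 m), for 0.1 s.
2. the yellow bolt is home (value of joint bolt_yellow above 0.008 m), for 0.1 s.
3. the red bolt is home (value of joint bolt_red above 0.008 m), for 0.1 s.
4. the green bolt is home (value of joint bolt_green above 0.008 m), for 0.1 s.
At the end, for the whole second after the job is handed in: All four bolts are pushed in at least 8 of their 10 mm; the crankset lies flat and still on the block within 15 mm of where it began (value of joint each of bolt_blue, bolt_yellow, bolt_red, bolt_green above 0.008 m and distance of crankset from where it was at the start of the episode below 0.015 m and angle between crankset's own z axis and vertical below 0.05 rad and linear speed of crankset below 0.02 m/s); the robot touches nothing.
It fails at once if a bolt is pushed in before its turn (order blue, yellow, red, green) ((value of joint bolt_yellow above 0.006 m and value of joint bolt_blue below 0.006 m) or (value of joint bolt_red above 0.006 m and value of joint bolt_yellow below 0.006 m) or (value of joint bolt_green above 0.006 m and value of joint bolt_red below 0.006 m)).
It fails at once if the crankset is pressed harder than 25 N (contact force between any of the fingers, the arm and crankset above 25 N).
It fails at once if the crankset is shifted by more than 20 mm, lifted or tipped (distance of crankset from where it was at the start of the episode above 0.02 m or z of crankset in the frame of block above 0.04 m or angle between crankset's own z axis and vertical above 0.12 rad).
It fails at once if a bystander is moved by more than 20 mm (distance of any of lockring, grease, lube, screwdriver, spanner, dish, bearing from where it was at the start of the episode above 0.02 m).
It also fails if it takes over 48 s, if anything falls off the work surface, if the arm or the gripper's body presses on something with over 40 N, if the wrist force passes 120 N, or if a joint passes its speed limit or range.

## Working session

There is one attempt and no reset: what is moved stays moved. The work goes in short steps, Python scripts to look and compute and a tool call to move; the robot and the scene stay as the last step left them, time stands still between calls to the robot, and variables do not carry over. Pictures are saved under pics/ and viewed, at most 10 in all, crops included, and the job is handed in when it is done.

Besides the shell and the picture viewer there is one more tool, called after ">>>" by a JSON object that holds its "op" and its "data", one argument or row to a line. servo_tool: Moves the arm, as the interface text tells. Its arguments: {"type":"object","properties":{"commands":{"type":"array"},"squeeze":{"type":"number"}},"required":["commands"]}

```bash
mkdir -p pics; python3 - <<'E'
from rig import *
import cv2
s=sense();print(s)
for n in("scene","side"):
    c=capture(n);cv2.imwrite(f"pics/{n}1.png",c["pixels"][:,:,::-1]);print(n,c["fx"],c["distortion"],c["rvec"],c["tvec"])
E
```

```text
{'time_s': 0.0, 'joints': array([-1.36340326e+00,  3.13454032e-01,  1.49844586e+00,  3.45292564e-06,
        1.33101784e+00, -2.23413458e-01]), 'dq': array([-1.37492030e-03,  3.72233025e-04, -2.05425924e-04,  1.34643719e-03,
       -6.48406965e-05,  7.70001632e-04]), 'tau': array([-1.77071579e-04, -4.12259531e+01, -2.59747392e+01, -1.88810827e-04,
        4.16253039e-03, -2.39682731e-05]), 'eef_pos': array([ 219.16259323, -476.73957128,  205.22973994]), 'ee_rot': array([-6.62503879e-04,  9.76890153e-01,  2.13740941e-01,  6.98375017e-06]), 'force': array([0.33077092, 0.71366922, 0.139039  ]), 'wrist_torque': array([ 0.0229208 , -0.00807565,  0.03359567]), 'grip_force': 0.0, 'grip_width': 1.0030096264466428}
scene 510.68344515184907 [-0.15017016  0.          0.          0.          0.        ] [ 2.23253658  0.99877137 -0.35933184] [-310.69982594 -211.53093755 1954.59123829]
side 427.8264912404409 [-0.01528104  0.          0.          0.          0.        ] [ 0.40585096 -2.72025665  1.205321  ] [ 443.70182116  155.59150227 1129.54366991]
```

View pics/scene1.png

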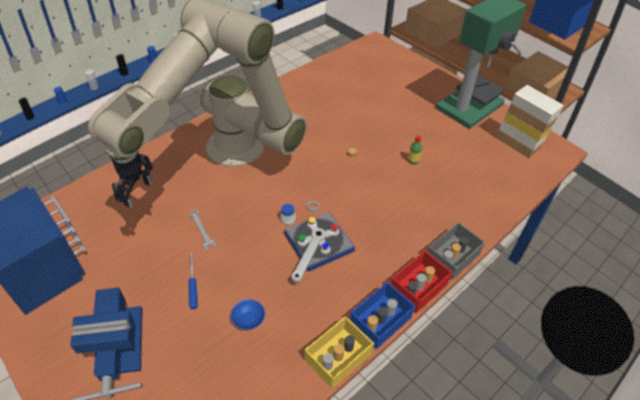

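View pics/side1.png

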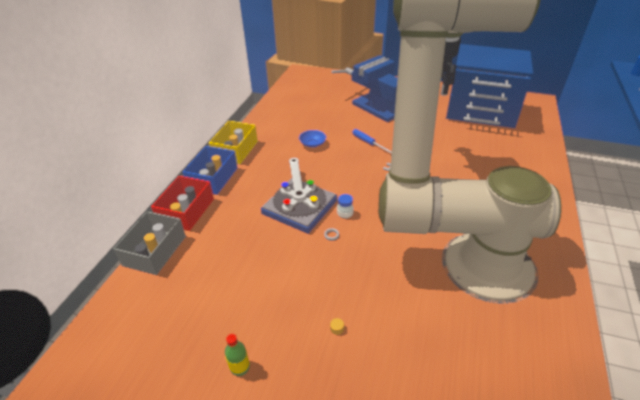

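The scene view shows the crankset at about (318,235), with yellow (312,220), red (334,228), green (302,238) and blue (325,247). The crank arm ends near (297,275), the grease jar is at (288,213) and the lockring at (313,205). The side view shows the same layout around (300,198), with the jar at (345,206). I'll cast the cap pixels onto the cap-top plane in both views.

```bash
cat >h.py <<'E'
import numpy as np,cv2
from rig import *
from scipy.spatial.transform import Rotation as Ro
R={"red":[(0,8),(172,180)],"yellow":[(22,34)],"green":[(45,80)],"blue":[(108,140)]}
def blobs(img,box,smin=130,amin=6):
    x0,y0,x1,y1=box;h=cv2.cvtColor(img,cv2.COLOR_RGB2HSV)
    o={}
    for k,rs in R.items():
        m=np.zeros(h.shape[:2],np.uint8)
        for a,b in rs:m|=cv2.inRange(h,(a,smin,60),(b,255,255))
        t=np.zeros_like(m);t[y0:y1,x0:x1]=m[y0:y1,x0:x1]
        n,l,st,ce=cv2.connectedComponentsWithStats(t)
        o[k]=[(ce[i].round(1),int(st[i,4])) for i in range(1,n) if st[i,4]>=amin]
    return o
def pose(c,s=None):
    if "T_tool_cam" in c:
        T=np.eye(4);q=np.array(s["ee_rot"]);T[:3,:3]=Ro.from_quat(q[[1,2,3,0]]).as_matrix();T[:3,3]=s["eef_pos"]
        return T@np.array(c["T_tool_cam"])
    Rm=cv2.Rodrigues(np.array(c["rvec"]))[0];T=np.eye(4);T[:3,:3]=Rm.T;T[:3,3]=-Rm.T@np.array(c["tvec"]).ravel();return T
def cast(c,T,uv,z):
    K=np.array([[c["fx"],0,c["cx"]],[0,c["fy"],c["cy"]],[0,0,1]])
    p=cv2.undistortPoints(np.array([[uv]],float),K,np.array(c["distortion"],float))[0,0]
    d=T[:3,:3]@[p[0],p[1],1];return T[:3,3]+d*(z-T[2,3])/d[2]
E
python3 - <<'E'
from h import *
for n,b in(("scene",(280,200,360,285)),("side",(262,150,360,232))):
    c=capture(n);T=pose(c)
    for k,v in blobs(c["pixels"],b).items():
        for p,a in v: print(n,k,p,a,cast(c,T,p,62).round(1))
E
```

```text
scene red [334.2 226.9] 29 [578.  -27.5  62. ]
scene yellow [311.9 219.4] 13 [508.4 -59.9  62. ]
scene green [301.9 237. ] 20 [ 540.7 -130.6   62. ]
scene blue [287.2 209.5] 93 [424.2 -92.4  62. ]
scene blue [287.8 236.1] 9 [ 509.  -161.3   62. ]
scene blue [292.8 244.4] 10 [ 543.8 -170.5   62. ]
scene blue [325.5 244.6] 27 [610.9 -95.6  62. ]
scene blue [339.  254.7] 67 [665.9 -90.9  62. ]
scene blue [298.4 252.9] 12 [ 579.4 -178.6   62. ]
scene blue [316.7 264.6] 33 [ 648.  -165.8   62. ]
side red [286.2 201.2] 35 [576.4 -21.4  62. ]
side yellow [313.1 198.1] 31 [505.9 -56.1  62. ]
side green [309.9 182.2] 18 [ 538.2 -123.4   62. ]
side blue [284.5 184.2] 24 [609.1 -92.8  62. ]
side blue [344.8 199.4] 90 [415.9 -76.5  62. ]
```

>>> {"op": "servo_tool", "data": {
  "commands": [
    [1, [0.034, -0.0158, 0], [0, 0, 0]],
    [1, [0.034, -0.0158, 0], [0, 0, 0]],
    [1, [0.034, -0.0158, 0], [0, 0, 0]],
    [1, [0.034, -0.0158, 0], [0, 0, 0]],
    [1, [0.034, -0.0158, 0], [0, 0, 0]],
    [1, [0.034, -0.0158, 0], [0, 0, 0]],
    [1, [0.034, -0.0158, 0], [0, 0, 0]],
    [1, [0.034, -0.0158, 0], [0, 0, 0]],
    [1, [0.034, -0.0158, 0], [0, 0, 0]],
    [1, [0.034, -0.0158, 0], [0, 0, 0]]
  ],
  "squeeze": 20
}}

```text
time_s: 1.03
eef_pos: [463.1, -189.8, 205.8]
ee_rot: [0.0, 0.977, 0.214, -0.0]
force: [0.9, -1.2, 0.7]
grip_width: 0.003
grip_force: 0.0
```

>>> {"op": "servo_tool", "data": {
  "commands": [
    [1, [0.034, -0.0158, 0], [0, 0, 0]],
    [1, [0.034, -0.0158, 0], [0, 0, 0]],
    [1, [0.034, -0.0158, 0], [0, 0, 0]],
    [1, [0, 0, 0], [0, 0, 0]],
    [1, [0, 0, 0], [0, 0, 0]]
  ]
}}

```text
time_s: 1.45
eef_pos: [535.5, -104.5, 205.3]
ee_rot: [-0.0, 0.977, 0.215, -0.0]
force: [-0.0, -0.3, 0.5]
grip_width: -0.001
grip_force: 0.0
```

```bash
python3 - <<'E'
from h import *
s=sense();c=capture("wrist");T=pose(c,s);print(s["time_s"],s["eef_pos"],s["ee_rot"],s["force"],s["grip_width"],T.round(2))
cv2.imwrite("pics/w1.png",c["pixels"][:,:,::-1])
for k,v in blobs(c["pixels"],(0,0,640,400),amin=60).items():
    for p,a in v: print(k,p,a,cast(c,T,p,62).round(1))
E
```

```text
1.45 [ 535.52419046 -104.45582139  205.2806194 ] [-2.02805255e-04  9.76566123e-01  2.15217155e-01 -3.77528386e-04] [-0.01622791 -0.30289674  0.53248303] -0.0014442381247452445 [[ 4.2000e-01 -8.6000e-01 -3.0000e-01  6.1285e+02]
 [-9.1000e-01 -4.0000e-01 -1.4000e-01 -6.9300e+01]
 [ 0.0000e+00  3.3000e-01 -9.4000e-01  3.7207e+02]
 [ 0.0000e+00  0.0000e+00  0.0000e+00  1.0000e+00]]
red [268.2 112.8] 365 [577.3 -26.   62. ]
yellow [627.4   7.3] 407 [ 798.6 -285.9   62. ]
yellow [273.2 186.7] 272 [508.1 -59.   62. ]
green [344.5 186.2] 281 [ 541.  -128.7   62. ]
blue [319.8  57.9] 146 [644. -52.  62.]
blue [269.4  64.1] 82 [619.1 -10.8  62. ]
blue [388.4 117.8] 97 [ 623.4 -137.1   62. ]
blue [345.6 112.1] 357 [610.3 -95.8  62. ]
blue [579.3 208.2] 4690 [ 627.9 -376.9   62. ]
blue [267.5 258.1] 998 [423.8 -85.4  62. ]
blue [535.8 323.6] 1347 [ 479.5 -433.5   62. ]
blue [611.1 379.7] 845 [ 445.3 -591.4   62. ]
```

View pics/w1.png

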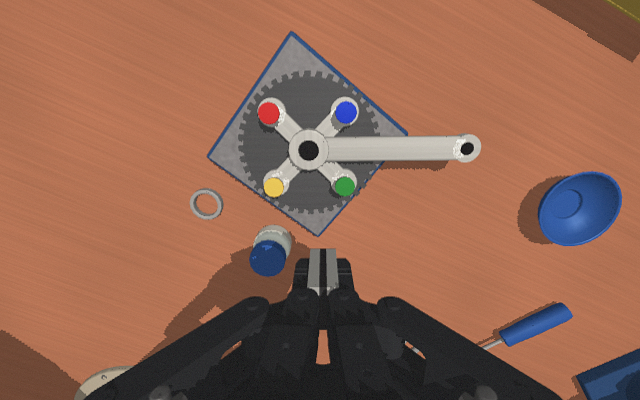

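The wrist view shows all four caps at red (268,113), blue (346,112), yellow (273,187) and green (344,186). The positions agree with the fixed cameras to about 3 mm, and the blue–yellow spacing is 108.7 mm against 110 mm expected. I'm moving above blue.

>>> {"op": "servo_tool", "data": {
  "commands": [
    [1, [0.018, 0.0058, 0.025], [0, 0, 0]],
    [1, [0.018, 0.0058, 0.025], [0, 0, 0]],
    [1, [0.018, 0.0058, 0.025], [0, 0, 0]],
    [1, [0.018, 0.0058, 0.025], [0, 0, 0]],
    [1, [0, 0, 0.025], [0, 0, 0]],
    [1, [0, 0, 0.01], [0, 0, 0]],
    [1, [0, 0, 0], [0, 0, 0]],
    [1, [0, 0, 0], [0, 0, 0]]
  ]
}}

```text
time_s: 2.17
eef_pos: [609.9, -97.8, 71.8]
ee_rot: [0.0, 0.977, 0.213, 0.0]
force: [-0.0, 0.3, 0.6]
grip_width: -0.004
grip_force: 0.0
```

>>> {"op": "servo_tool", "data": {
  "commands": [
    [1, [0.0013, -0.0019, 0.002], [0, 0, 0]],
    [1, [0, 0, 0.002], [0, 0, 0]],
    [1, [0, 0, 0.002], [0, 0, 0]],
    [1, [0, 0, 0.002], [0, 0, 0]],
    [1, [0, 0, 0.002], [0, 0, 0]],
    [1, [0, 0, 0.002], [0, 0, 0]],
    [1, [0, 0, 0.002], [0, 0, 0]],
    [1, [0, 0, 0], [0, 0, 0]],
    [1, [0, 0, 0], [0, 0, 0]]
  ]
}}

```text
time_s: 2.92
eef_pos: [610.5, -94.6, 56.6]
ee_rot: [-0.0, 0.977, 0.214, -0.0]
force: [-0.7, -0.5, 0.5]
grip_width: -0.004
grip_force: 0.0
```

>>> {"op": "servo_tool", "data": {
  "commands": [
    [1, [0, 0, 0.001], [0, 0, 0]],
    [1, [0, 0, 0.001], [0, 0, 0]],
    [1, [0, 0, 0], [0, 0, 0]]
  ]
}}

```text
time_s: 3.17
eef_pos: [610.5, -94.5, 54.6]
ee_rot: [-0.0, 0.977, 0.214, -0.0]
force: [-0.3, -0.7, -0.1]
grip_width: -0.005
grip_force: 0.0
```

```bash
python3 - <<'E'
from h import *
s=sense();c=capture("wrist");T=pose(c,s);print(s["eef_pos"],s["force"],T[:3,3])
P=c["pixels"];cv2.imwrite("pics/w2.png",P[:,:,::-1])
for k,v in blobs(P,(0,0,640,400),amin=60).items():
    for p,a in v:
        print(k,p,a,cast(c,T,p,62).round(1),c["z_map"][int(p[1]),int(p[0])])
E
```

```text
[610.47830208 -94.54501846  54.58852717] [-0.28771067 -0.68164952 -0.12670633] [687.82164321 -59.59129216 221.41639899]
red [196.3 247.5] 962 [579.6 -26.3  62. ] 181.59491
green [322.7 346.6] 279 [ 542.6 -126.5   62. ] 206.85257
blue [321.8 177.1] 1832 [650.3 -76.4  62. ] 203.4151
blue [204.6 157.2] 66 [634.  -14.5  62. ] 199.2181
blue [160.8 223.2] 369 [586.3  -3.   62. ] 215.61554
blue [323.9 241.7] 566 [615. -94.  62.] 178.66502
blue [626.8 353.4] 1886 [ 624.4 -320.4   62. ] 272.8668
```

View pics/w2.png

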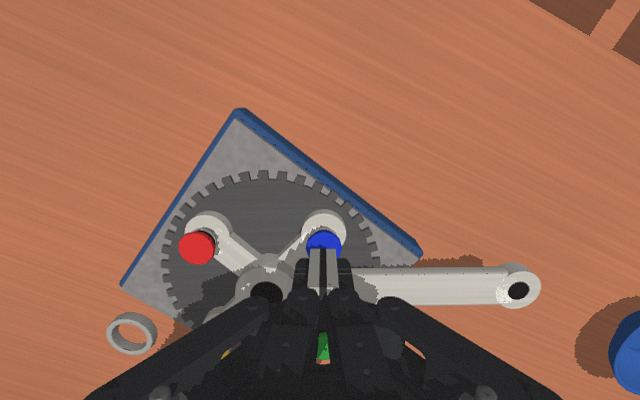

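The tip at (323,258) is centred over the blue cap, which shows at (324,242). I don't feel any force yet, so I'll get the cap heights from the depth map.

```bash
python3 - <<'E'
from h import *
s=sense();c=capture("wrist");T=pose(c,s)
K=np.array([[c["fx"],0,c["cx"]],[0,c["fy"],c["cy"]],[0,0,1]])
print(s["force"],s["wrist_torque"])
def pt(u,v):
    z=c["z_map"][v,u];p=cv2.undistortPoints(np.array([[[u,v]]],float),K,np.array(c["distortion"],float))[0,0]
    return (T@[p[0]*z,p[1]*z,z,1])[:3].round(1)
for n,u,v in(("blue",324,236),("blue",318,240),("blue",330,240),("red",196,247),("red",190,245),("tip",315,253),("tip",330,253),("arm",450,285),("blocktop",240,125),("ringtop",215,180),("bench",100,200)):print(n,pt(u,v))
E
```

```text
[ 0.95558088  0.16427324 -0.25495006] [0.00309358 0.00419105 0.01583104]
blue [618.3 -92.5  61.8]
blue [614.1 -90.5  61.1]
blue [616.8 -97.2  60.4]
red [578.3 -25.5  59.8]
red [578.2 -21.9  59.9]
tip [619.  -87.   87.6]
tip [622.4 -93.8  88. ]
arm [ 615.7 -187.2   50.5]
blocktop [652.  -19.6  30.7]
ringtop [610.9 -16.   28.7]
bench [545.3  68.5  -1.5]
```

```bash
python3 - <<'E'
from h import *
import rig
s=sense();c=capture("wrist");T=pose(c,s)
K=np.array([[c["fx"],0,c["cx"]],[0,c["fy"],c["cy"]],[0,0,1]])
D=np.array(c["distortion"],float)
def pt(u,v):
    z=c["z_map"][v,u];p=cv2.undistortPoints(np.array([[[u,v]]],float),K,D)[0,0]
    return (T@[p[0]*z,p[1]*z,z,1])[:3].round(1)
for u in(316,330):
  for v in range(234,300,5):print(u,v,c["pixels"][v,u],(np.linalg.inv(pose({"T_tool_cam":np.eye(4)},s))@[*pt(u,v),1])[:3].round(1))
Ti=np.linalg.inv(np.array(c["T_tool_cam"]))
for q in([0,0,0],[11,0,0],[11,0,-20],[0,0,-30]):
    x=Ti@[*q,1];print(q,cv2.projectPoints(x[:3].reshape(1,3),np.zeros(3),np.zeros(3),K,D)[0].ravel(),x[2])
cv2.imwrite("pics/w3.png",cv2.resize(c["pixels"][220:320,260:390,::-1],None,fx=6,fy=6,interpolation=cv2.INTER_NEAREST))
print([n for n in dir(rig) if not n.startswith("_")], getattr(rig,"grip_depth",None))
E
```

```text
316 234 [ 40  61 178] [ 8.8 -3.3 -6.2]
316 239 [ 42  68 200] [ 5.5 -3.3 -6.3]
316 244 [ 44  65 201] [ 2.1 -3.3 -6. ]
316 249 [112 109 108] [ 10.7  -2.9 -28.4]
316 254 [123 120 117] [ 11.   -2.8 -34.2]
316 259 [124 122 116] [ 11.5  -2.6 -39.9]
316 264 [122 121 116] [ 10.9  -2.6 -43.6]
316 269 [121 121 115] [ 11.7  -2.4 -49.3]
316 274 [120 119 114] [ 10.6  -2.4 -51.6]
316 279 [119 117 114] [ 11.   -2.3 -56. ]
316 284 [121 121 116] [ 11.4  -2.1 -60.3]
316 289 [175 172 165] [  9.9  -2.2 -61.6]
316 294 [30 29 28] [ 12.   -2.  -67.7]
316 299 [43 43 42] [ 11.9  -2.  -70.8]
330 234 [ 45  69 202] [ 9.   4.9 -6.7]
330 239 [ 39  62 199] [ 5.6  5.  -6.2]
330 244 [ 39  64 200] [ 2.1  5.1 -6.1]
330 249 [114 115 113] [ 10.9   4.5 -28.8]
330 254 [120 120 114] [ 11.4   4.3 -34.8]
330 259 [125 125 120] [ 11.4   4.2 -39.8]
330 264 [123 122 117] [ 11.5   4.1 -44.4]
330 269 [122 119 115] [ 11.   4. -48.]
330 274 [121 120 116] [ 11.1   3.9 -52.3]
330 279 [122 122 116] [ 11.2   3.7 -56.4]
330 284 [119 120 115] [ 10.7   3.7 -59.2]
330 289 [133 133 127] [  9.1   3.7 -60.6]
330 294 [35 35 37] [ 11.9   3.5 -67.7]
330 299 [36 38 36] [ 12.5   3.4 -71.6]
[0, 0, 0] [321.612028   242.55426314] 185.45767487711143
[11, 0, 0] [321.5916543  226.31450341] 181.84326492779314
[11, 0, -20] [321.49867998 241.18619023] 162.95376564463285
[0, 0, -30] [321.47113209 268.61156292] 157.123425952371
['PlanningError', 'capture', 'finish_job', 'grip_depth', 'sense'] 18.700000000000003
```

View pics/w3.png

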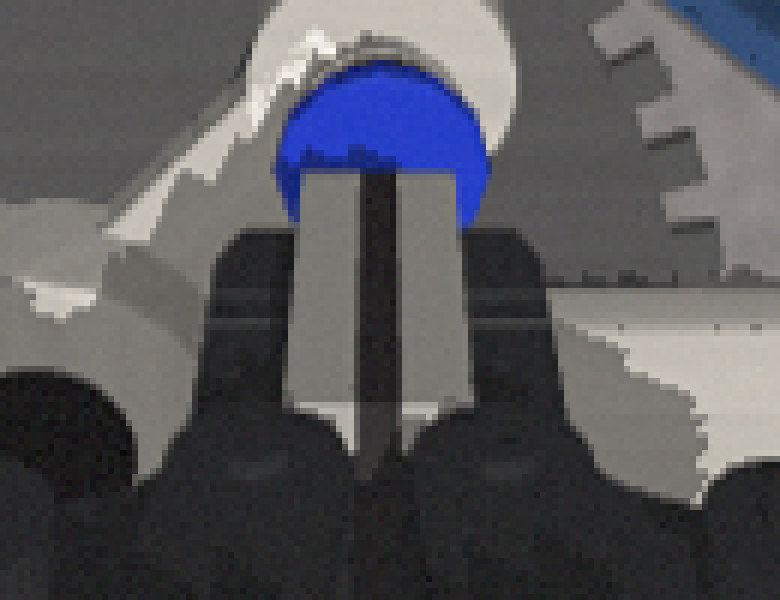

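The picture shows a gap: the finger ends at tool z about −26 mm, so the tips stand about 26 mm short of the reported TCP. That fits feeling no force here. The cap top is at about z 61, so contact should come at TCP z of about 35. I'll descend by force.

>>> {"op": "servo_tool", "data": {
  "commands": [
    [1, [0, 0, 0.003], [0, 0, 0]],
    [1, [0, 0, 0.003], [0, 0, 0]],
    [1, [0, 0, 0.003], [0, 0, 0]],
    [1, [0, 0, 0.003], [0, 0, 0]],
    [1, [0, 0, 0.002], [0, 0, 0]],
    [1, [0, 0, 0], [0, 0, 0]]
  ]
}}

```text
time_s: 3.82
eef_pos: [610.3, -94.5, 40.2]
ee_rot: [-0.0, 0.977, 0.214, -0.0]
force: [-0.6, -0.4, -0.0]
grip_width: 0.003
grip_force: 0.0
```

>>> {"op": "servo_tool", "data": {
  "commands": [
    [1, [0, 0, 0.001], [0, 0, 0]],
    [1, [0, 0, 0.001], [0, 0, 0]],
    [1, [0, 0, 0.001], [0, 0, 0]],
    [1, [0, 0, 0], [0, 0, 0]]
  ]
}}

```text
time_s: 4.15
eef_pos: [610.5, -94.5, 37.7]
ee_rot: [-0.0, 0.977, 0.214, -0.0]
force: [-0.5, 0.4, -0.1]
grip_width: -0.001
grip_force: 0.0
```

>>> {"op": "servo_tool", "data": {
  "commands": [
    [1, [0, 0, 0.001], [0, 0, 0]],
    [1, [0, 0, 0.001], [0, 0, 0]],
    [1, [0, 0, 0.001], [0, 0, 0]],
    [1, [0, 0, 0], [0, 0, 0]]
  ]
}}

```text
time_s: 4.48
eef_pos: [610.7, -94.6, 34.9]
ee_rot: [0.0, 0.977, 0.214, 0.0]
force: [0.7, 0.8, 2.0]
grip_width: -0.004
grip_force: 1.3
```

>>> {"op": "servo_tool", "data": {
  "commands": [
    [1, [0, 0, 0.001], [0, 0, 0]],
    [1, [0, 0, 0.001], [0, 0, 0]],
    [1, [0, 0, 0.001], [0, 0, 0]],
    [1, [0, 0, 0], [0, 0, 0]]
  ]
}}

```text
time_s: 4.82
eef_pos: [610.7, -94.6, 31.7]
ee_rot: [0.0, 0.977, 0.214, 0.0]
force: [1.1, 0.6, 2.1]
grip_width: 0.001
grip_force: 1.3
```

>>> {"op": "servo_tool", "data": {
  "commands": [
    [1, [0, 0, 0.001], [0, 0, 0]],
    [1, [0, 0, 0.001], [0, 0, 0]],
    [1, [0, 0, 0], [0, 0, 0]]
  ]
}}

```text
time_s: 5.07
eef_pos: [610.7, -94.6, 29.7]
ee_rot: [0.0, 0.977, 0.214, 0.0]
force: [0.7, 0.5, 2.5]
grip_width: 0.001
grip_force: 1.3
```

>>> {"op": "servo_tool", "data": {
  "commands": [
    [1, [0, 0, 0.001], [0, 0, 0]],
    [1, [0, 0, 0], [0, 0, 0]]
  ]
}}

```text
time_s: 5.23
eef_pos: [610.7, -94.6, 28.7]
ee_rot: [0.0, 0.977, 0.214, 0.0]
force: [1.2, 0.2, 3.0]
grip_width: -0.001
grip_force: 1.3
```

>>> {"op": "servo_tool", "data": {
  "commands": [
    [1, [0, 0, 0.001], [0, 0, 0]],
    [1, [0, 0, 0], [0, 0, 0]]
  ]
}}

```text
time_s: 5.4
eef_pos: [610.7, -94.6, 27.7]
ee_rot: [0.0, 0.977, 0.214, 0.0]
force: [1.2, 0.1, 2.7]
grip_width: -0.0
grip_force: 1.3
```

Sliding at about 3 N as expected. I'll continue until the force rises at the stop.

>>> {"op": "servo_tool", "data": {
  "commands": [
    [1, [0, 0, 0.001], [0, 0, 0]],
    [1, [0, 0, 0], [0, 0, 0]]
  ]
}}

```text
time_s: 5.57
eef_pos: [610.7, -94.6, 26.9]
ee_rot: [0.0, 0.977, 0.214, 0.0]
force: [1.5, 0.6, 5.9]
grip_width: -0.002
grip_force: 2.5
```

>>> {"op": "servo_tool", "data": {
  "commands": [
    [1, [0, 0, 0.001], [0, 0, 0]],
    [1, [0, 0, 0], [0, 0, 0]]
  ]
}}

```text
time_s: 5.73
eef_pos: [610.7, -94.6, 26.1]
ee_rot: [0.0, 0.977, 0.214, 0.0]
force: [-1.2, 0.7, 7.2]
grip_width: 0.001
grip_force: 3.6
```

>>> {"op": "servo_tool", "data": {
  "commands": [
    [1, [0, 0, 0.001], [0, 0, 0]],
    [1, [0, 0, 0], [0, 0, 0]]
  ]
}}

```text
time_s: 5.9
eef_pos: [610.7, -94.6, 25.4]
ee_rot: [0.0, 0.977, 0.214, 0.0]
force: [-2.2, 0.5, 7.9]
grip_width: -0.0
grip_force: 4.6
```

>>> {"op": "servo_tool", "data": {
  "commands": [
    [1, [0, 0, -0.015], [0, 0, 0]],
    [1, [0, 0, -0.015], [0, 0, 0]],
    [1, [-0.0196, -0.0188, 0], [0, 0, 0]],
    [1, [-0.0196, -0.0188, 0], [0, 0, 0]],
    [1, [-0.0196, -0.0188, 0], [0, 0, 0]],
    [1, [-0.0196, -0.0188, 0], [0, 0, 0]],
    [1, [0, 0, 0.008], [0, 0, 0]],
    [1, [0, 0, 0.005], [0, 0, 0]],
    [1, [0, 0, 0], [0, 0, 0]]
  ]
}}

```text
time_s: 6.65
eef_pos: [507.8, -59.0, 40.8]
ee_rot: [-0.0, 0.977, 0.214, -0.001]
force: [-0.0, 0.7, 0.6]
grip_width: -0.002
grip_force: 0.0
```

```bash
python3 - <<'E'
from h import *
s=sense();c=capture("wrist");T=pose(c,s);print(s["eef_pos"],s["force"])
K=np.array([[c["fx"],0,c["cx"]],[0,c["fy"],c["cy"]],[0,0,1]])
P=c["pixels"];cv2.imwrite("pics/w4.png",P[:,:,::-1])
for k,v in blobs(P,(0,0,640,400),amin=150).items():
    for p,a in v:
        z=c["z_map"][int(p[1]),int(p[0])];q=cv2.undistortPoints(np.array([[p]],float),K,np.array(c["distortion"],float))[0,0]
        print(k,p,a,(T@[q[0]*z,q[1]*z,z,1])[:3].round(1))
E
```

```text
[507.78397818 -59.01306374  40.77717767] [-0.01373747  0.72656121  0.60074034]
red [318.  115.6] 1612 [577.1 -25.5  60. ]
green [457.9 256. ] 1078 [ 540.8 -128.    59.7]
blue [266.2  89.8] 1030 [575.6   7.3  23.8]
blue [473.1 112.4] 1550 [610.3 -95.   52.9]
blue [322.3 354.7] 225 [436.8 -92.1  52. ]
```

View pics/w4.png

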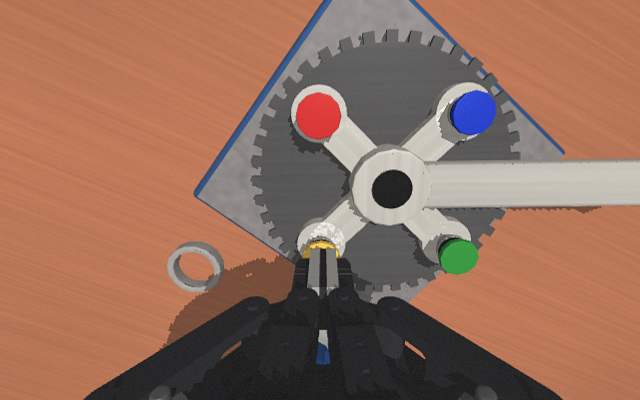

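Blue is home: its cap top is at z 53, against about 60 for red and green. The crankset hasn't moved. The tip is on the yellow cap at (320,250), so I'm pressing yellow.

>>> {"op": "servo_tool", "data": {
  "commands": [
    [1, [0, 0, 0.002], [0, 0, 0]],
    [1, [0, 0, 0.002], [0, 0, 0]],
    [1, [0, 0, 0.002], [0, 0, 0]],
    [1, [0, 0, 0.002], [0, 0, 0]],
    [1, [0, 0, 0.001], [0, 0, 0]],
    [1, [0, 0, 0.001], [0, 0, 0]],
    [1, [0, 0, 0.001], [0, 0, 0]],
    [1, [0, 0, 0.001], [0, 0, 0]],
    [1, [0, 0, 0], [0, 0, 0]]
  ]
}}

```text
time_s: 7.45
eef_pos: [508.2, -59.1, 29.9]
ee_rot: [0.0, 0.977, 0.214, 0.0]
force: [2.8, -1.4, 2.6]
grip_width: 0.003
grip_force: 1.3
```

>>> {"op": "servo_tool", "data": {
  "commands": [
    [1, [0, 0, 0.001], [0, 0, 0]],
    [1, [0, 0, 0.001], [0, 0, 0]],
    [1, [0, 0, 0], [0, 0, 0]]
  ]
}}

```text
time_s: 7.7
eef_pos: [508.0, -59.1, 27.7]
ee_rot: [0.0, 0.977, 0.214, 0.0]
force: [0.6, -1.5, 2.3]
grip_width: -0.0
grip_force: 1.4
```

>>> {"op": "servo_tool", "data": {
  "commands": [
    [1, [0, 0, 0.001], [0, 0, 0]],
    [1, [0, 0, 0.0005], [0, 0, 0]],
    [1, [0, 0, 0], [0, 0, 0]]
  ]
}}

```text
time_s: 7.95
eef_pos: [508.1, -59.0, 26.5]
ee_rot: [0.0, 0.977, 0.214, 0.0]
force: [1.0, -1.2, 6.1]
grip_width: -0.004
grip_force: 3.1
```

>>> {"op": "servo_tool", "data": {
  "commands": [
    [1, [0, 0, 0.001], [0, 0, 0]],
    [1, [0, 0, 0], [0, 0, 0]],
    [1, [0, 0, 0], [0, 0, 0]]
  ]
}}

```text
time_s: 8.2
eef_pos: [508.1, -59.0, 25.7]
ee_rot: [0.0, 0.977, 0.214, 0.0]
force: [-0.8, -0.9, 8.3]
grip_width: -0.002
grip_force: 4.1
```

>>> {"op": "servo_tool", "data": {
  "commands": [
    [1, [0, 0, -0.015], [0, 0, 0]],
    [1, [0, 0, -0.015], [0, 0, 0]],
    [1, [0.0256, -0.0005, 0], [0, 0, 0]],
    [1, [0.0256, -0.0005, 0], [0, 0, 0]],
    [1, [0.0256, -0.0004, 0], [0, 0, 0]],
    [1, [0, 0, 0.008], [0, 0, 0]],
    [1, [0, 0, 0.006], [0, 0, 0]],
    [1, [0, 0, 0], [0, 0, 0]]
  ]
}}

```text
time_s: 8.87
eef_pos: [575.2, -25.3, 39.1]
ee_rot: [-0.001, 0.977, 0.214, -0.002]
force: [-0.1, 0.3, -0.2]
grip_width: -0.002
grip_force: 0.0
```

```bash
python3 - <<'E'
from h import *
s=sense();c=capture("wrist");T=pose(c,s);print(s["eef_pos"],s["force"])
K=np.array([[c["fx"],0,c["cx"]],[0,c["fy"],c["cy"]],[0,0,1]])
P=c["pixels"];cv2.imwrite("pics/w5.png",P[:,:,::-1])
for k,v in blobs(P,(0,0,640,400),amin=150).items():
    for p,a in v:
        z=c["z_map"][int(p[1]),int(p[0])];q=cv2.undistortPoints(np.array([[p]],float),K,np.array(c["distortion"],float))[0,0]
        print(k,p,a,(T@[q[0]*z,q[1]*z,z,1])[:3].round(1))
E
```

```text
[575.21091463 -25.31310976  39.11657028] [-0.11798246  0.33726981 -0.22675156]
red [323.4 246.5] 379 [653.3   9.5 205.6]
blue [356.4 185.4] 2504 [616.  -29.5  33.5]
blue [457.  248.1] 1062 [610.9 -94.7  52.6]
```

View pics/w5.png

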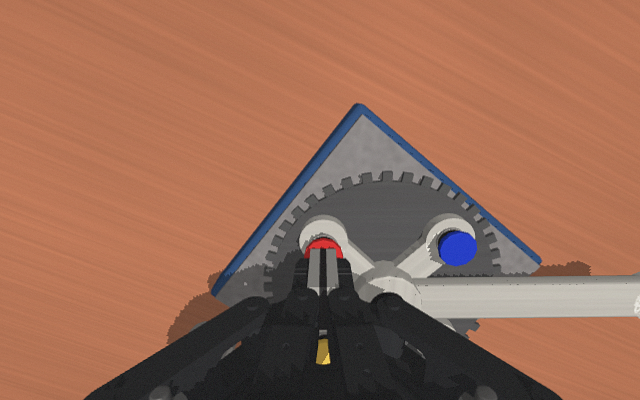

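The tip is over the red cap at (323,247), with blue at (457,248) unmoved. Pressing red.

>>> {"op": "servo_tool", "data": {
  "commands": [
    [1, [0.001, 0, 0], [0, 0, 0]],
    [1, [0, 0, 0.002], [0, 0, 0]],
    [1, [0, 0, 0.002], [0, 0, 0]],
    [1, [0, 0, 0.002], [0, 0, 0]],
    [1, [0, 0, 0.001], [0, 0, 0]],
    [1, [0, 0, 0.001], [0, 0, 0]],
    [1, [0, 0, 0.001], [0, 0, 0]],
    [1, [0, 0, 0.001], [0, 0, 0]],
    [1, [0, 0, 0], [0, 0, 0]]
  ]
}}

```text
time_s: 9.67
eef_pos: [578.0, -25.4, 31.2]
ee_rot: [0.0, 0.977, 0.214, -0.0]
force: [-1.0, -1.5, 3.0]
grip_width: 0.001
grip_force: 1.3
```

>>> {"op": "servo_tool", "data": {
  "commands": [
    [1, [0, 0, 0.001], [0, 0, 0]],
    [1, [0, 0, 0], [0, 0, 0]]
  ]
}}

```text
time_s: 9.83
eef_pos: [578.1, -25.3, 30.2]
ee_rot: [0.0, 0.977, 0.214, 0.0]
force: [-0.8, -1.7, 1.9]
grip_width: -0.002
grip_force: 1.3
```

>>> {"op": "servo_tool", "data": {
  "commands": [
    [1, [0, 0, 0.001], [0, 0, 0]],
    [1, [0, 0, 0], [0, 0, 0]]
  ]
}}

```text
time_s: 10.0
eef_pos: [578.1, -25.3, 29.2]
ee_rot: [0.0, 0.977, 0.214, 0.0]
force: [-1.6, -2.5, 2.8]
grip_width: 0.002
grip_force: 1.3
```

>>> {"op": "servo_tool", "data": {
  "commands": [
    [1, [0, 0, 0.001], [0, 0, 0]],
    [1, [0, 0, 0.001], [0, 0, 0]],
    [1, [0, 0, 0.001], [0, 0, 0]],
    [1, [0, 0, 0], [0, 0, 0]]
  ]
}}

```text
time_s: 10.33
eef_pos: [578.1, -25.3, 26.4]
ee_rot: [0.0, 0.977, 0.214, 0.0]
force: [-1.9, -0.8, 6.2]
grip_width: 0.002
grip_force: 3.1
```

>>> {"op": "servo_tool", "data": {
  "commands": [
    [1, [0, 0, 0.001], [0, 0, 0]],
    [1, [0, 0, 0.0005], [0, 0, 0]],
    [1, [0, 0, 0], [0, 0, 0]],
    [1, [0, 0, 0], [0, 0, 0]]
  ]
}}

```text
time_s: 10.67
eef_pos: [578.2, -25.3, 25.4]
ee_rot: [0.0, 0.977, 0.214, 0.0]
force: [-3.9, -1.0, 9.5]
grip_width: 0.004
grip_force: 4.6
```

>>> {"op": "servo_tool", "data": {
  "commands": [
    [1, [0, 0, -0.015], [0, 0, 0]],
    [1, [0, 0, -0.015], [0, 0, 0]],
    [1, [-0.0192, 0.0195, 0], [0, 0, 0]],
    [1, [-0.0192, 0.0195, 0], [0, 0, 0]],
    [1, [-0.0192, 0.0195, 0], [0, 0, 0]],
    [1, [-0.0192, 0.0195, 0], [0, 0, 0]],
    [1, [0, 0, 0.008], [0, 0, 0]],
    [1, [0, 0, 0.006], [0, 0, 0]],
    [1, [0, 0, 0], [0, 0, 0]],
    [1, [0, 0, 0], [0, 0, 0]]
  ]
}}

```text
time_s: 11.5
eef_pos: [540.8, -127.0, 40.2]
ee_rot: [-0.001, 0.977, 0.214, -0.0]
force: [0.5, -0.1, 0.6]
grip_width: 0.004
grip_force: 0.0
```

```bash
python3 - <<'E'
from h import *
s=sense();c=capture("wrist");T=pose(c,s);print(s["eef_pos"],s["force"])
K=np.array([[c["fx"],0,c["cx"]],[0,c["fy"],c["cy"]],[0,0,1]])
P=c["pixels"];cv2.imwrite("pics/w6.png",P[:,:,::-1])
for k,v in blobs(P,(0,0,640,400),amin=150).items():
    for p,a in v:
        z=c["z_map"][int(p[1]),int(p[0])];q=cv2.undistortPoints(np.array([[p]],float),K,np.array(c["distortion"],float))[0,0]
        print(k,p,a,(T@[q[0]*z,q[1]*z,z,1])[:3].round(1))
E
```

```text
[ 540.81937495 -127.04131233   40.18563652] [ 0.49704416 -0.07731698  0.60333775]
red [168.6 118. ] 1556 [577.4 -26.   52.4]
yellow [191.8 255.4] 865 [506.9 -58.9  52.2]
green [328.7 247.3] 181 [ 548.9 -127.7   59.7]
blue [290.6  23.7] 338 [645.4 -60.5  23.5]
blue [399.2 118.9] 526 [ 626.5 -138.3   23.4]
blue [322.8 116. ] 1455 [610.6 -95.7  53.9]
```

View pics/w6.png

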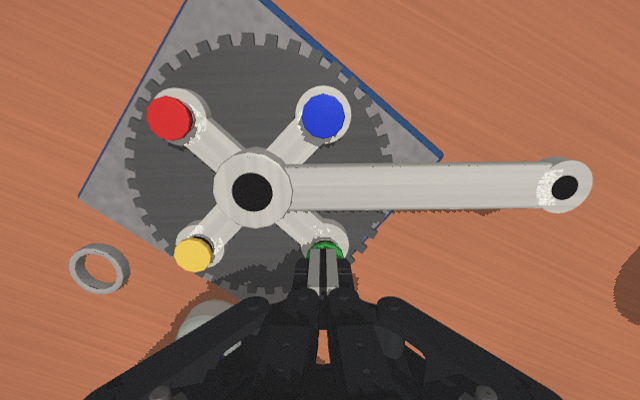

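Blue, yellow and red are all home, with cap tops at z 52–54. The tip is over green at (328,247), so I'm pressing green.

>>> {"op": "servo_tool", "data": {
  "commands": [
    [1, [0, 0, 0.002], [0, 0, 0]],
    [1, [0, 0, 0.002], [0, 0, 0]],
    [1, [0, 0, 0.002], [0, 0, 0]],
    [1, [0, 0, 0.001], [0, 0, 0]],
    [1, [0, 0, 0.001], [0, 0, 0]],
    [1, [0, 0, 0.001], [0, 0, 0]],
    [1, [0, 0, 0.001], [0, 0, 0]],
    [1, [0, 0, 0.001], [0, 0, 0]],
    [1, [0, 0, 0.001], [0, 0, 0]],
    [1, [0, 0, 0], [0, 0, 0]]
  ]
}}

```text
time_s: 12.38
eef_pos: [540.9, -128.2, 28.7]
ee_rot: [0.0, 0.977, 0.214, 0.0]
force: [0.2, 1.6, 2.6]
grip_width: -0.002
grip_force: 1.3
```

>>> {"op": "servo_tool", "data": {
  "commands": [
    [1, [0, 0, 0.001], [0, 0, 0]],
    [1, [0, 0, 0.001], [0, 0, 0]],
    [1, [0, 0, 0], [0, 0, 0]]
  ]
}}

```text
time_s: 12.63
eef_pos: [540.9, -128.2, 26.8]
ee_rot: [0.0, 0.977, 0.214, 0.0]
force: [0.2, 2.2, 4.9]
grip_width: 0.002
grip_force: 2.5
```

>>> {"op": "servo_tool", "data": {
  "commands": [
    [1, [0, 0, 0.001], [0, 0, 0]],
    [1, [0, 0, 0], [0, 0, 0]],
    [1, [0, 0, 0], [0, 0, 0]]
  ]
}}

```text
time_s: 12.88
eef_pos: [540.9, -128.2, 26.2]
ee_rot: [0.0, 0.977, 0.214, 0.0]
force: [-1.0, 2.8, 7.4]
grip_width: 0.001
grip_force: 3.5
```

>>> {"op": "servo_tool", "data": {
  "commands": [
    [1, [0, 0, 0.001], [0, 0, 0]],
    [1, [0, 0, 0], [0, 0, 0]],
    [1, [0, 0, 0], [0, 0, 0]],
    [1, [0, 0, -0.02], [0, 0, 0]],
    [1, [0, 0, -0.03], [0, 0, 0]],
    [1, [0, 0, -0.03], [0, 0, 0]],
    [1, [0, 0, -0.03], [0, 0, 0]],
    [1, [0, 0, -0.03], [0, 0, 0]],
    [1, [0, 0, 0], [0, 0, 0]],
    [1, [0, 0, 0], [0, 0, 0]]
  ]
}}

```text
time_s: 13.72
eef_pos: [541.1, -128.6, 165.7]
ee_rot: [0.001, 0.977, 0.214, 0.001]
force: [-0.6, -0.0, -1.9]
grip_width: 0.003
grip_force: 0.0
```

```bash
python3 - <<'E'
from h import *
s=sense();c=capture("wrist");T=pose(c,s);print(s["eef_pos"],s["force"])
K=np.array([[c["fx"],0,c["cx"]],[0,c["fy"],c["cy"]],[0,0,1]])
for k,v in blobs(c["pixels"],(200,50,420,230),amin=150).items():
    for p,a in v:
        z=c["z_map"][int(p[1]),int(p[0])];q=cv2.undistortPoints(np.array([[p]],float),K,np.array(c["distortion"],float))[0,0]
        print(k,p,a,(T@[q[0]*z,q[1]*z,z,1])[:3].round(1))
E
```

```text
[ 541.09334492 -128.60734806  165.66075465] [-0.64266546 -0.02670904 -1.85353809]
red [234.4 109.2] 470 [577.1 -26.1  52.7]
yellow [242.9 191.5] 335 [507.4 -59.1  52.7]
green [321.8 190.5] 336 [ 540.5 -129.    52.4]
blue [365.7 109.8] 165 [ 626.6 -137.4   24. ]
blue [320.6 107.9] 452 [610.3 -95.8  51.9]
```

All four caps now sit at the same home height, the crankset hasn't moved, and the tool is clear. I'm handing in.

```bash
python3 -c "
from rig import *
print(finish_job())"
```

```text
the job is handed in; nothing more can be done
None
```

I pressed all four bolts home in order (blue, yellow, red, green) with at most about 10 N read, the crankset did not measurably shift, and I handed the job in at about 14 s; no verdict came back.

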